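# Empty the deburring machine's guarded catch tray and close its interlock

## Task

Lift the clear guard off the deburring machine's catch tray and stand it on the black rubber mat. Move all the finished cast lugs from the tray into the grey tote, then put the guard back over the tray so that its steel tongue goes straight down into the slot of the interlock switch and is fully home. Last, press the start button all the way down and let it go; leave the spanner, screwdriver, tin and reflector bowl where they are.

Things in the scene. Friction and masses are not known exactly. Their poses are not given: they have to be found in the camera images.
- machine: low grey bench deburring machine, fixed. Origin on the bench under the centre of its catch tray, z up, -x its front. Steel bed plate: x -170..115, y -115..115 mm, its top 12 mm above the bench. On it the tray: a rim 4 mm thick, 12 mm high, outside x -80..80, y -88..88 mm; the bed is its floor. Behind, x 115..255 mm, a grey housing up to 106 mm high. In front: switch and start button.
- slot (a point): centre of the mouth of the slot in the top of the interlock switch (black block 34 x 56 mm, top 54 mm above the bench), at machine x = -122, y = -45 mm; axes as the machine's. The slot is 8.5 mm (x) by 30.5 mm (y), 36 mm deep straight down, with a 3 mm chamfer at its mouth.
- guard: clear plastic hood with dark edges, open below, loose, about 0.5 kg: 176 (x) x 194 (y) x 80 mm high, walls 3 mm. Origin: centre of its open underside, z up, -x its front. It can stand by itself on any flat surface. It starts fully home on the machine: origin 12 mm above the machine's origin, axes along the machine's, tongue 28 mm deep in the slot.
- guard_handle (a point): middle of the guard's black bar handle (guard x = 0, y = 0, z = 112 mm, 32 mm above the hood's top); the bar runs along the guard's y, 100 mm long, 16 x 16 mm in section, free between its posts from y = -38 to +38 mm. Axes as the guard's.
- tongue_tip (a point): centre of the lower end of the steel tongue, 5.5 mm thick (x), 26 mm wide (y), 45 mm long, pointing down, held by a bracket on the guard's front wall (36 mm wide, 59 to 65 mm above the underside). At guard x = -122, y = -45, z = 14 mm. Axes as the guard's.
- tote: open grey plastic tote, loose, 220 (x) x 200 (y) x 70 mm high, walls and floor about 4 mm, 0.7 kg; origin at the centre of its underside. It stands on one side of the machine, the mat on the other; the sides change.
- mat: black rubber mat, fixed, 270 (x) x 240 (y) x 3 mm; origin at the centre of its underside
- start (a joint): travel of the start button, m: 0 released, 0.006 fully down; a spring returns it; about 5 N holds it fully down. It is pressed straight down.
- start_top (a point): centre of the top of the round start button, grey, 30 mm diameter, on a small grey box at machine x = -138, y = +65 mm
- lug1: cast aluminium lug, 0.11 kg, one of up to 5 alike (absent ones read None from the start): foot 66 (x) x 28 (y) x 14 mm high, on its middle an upright ear 32 (x) x 24 (y) mm with round top and cross hole, 46 mm high in all. Origin: centre of the foot's underside, z up through the ear. Grip the ear's flat faces, 24 mm apart along y. Starts upright in the tray.
- lug2: cast aluminium lug, 0.11 kg, one of up to 5 alike (absent ones read None from the start): foot 66 (x) x 28 (y) x 14 mm high, on its middle an upright ear 32 (x) x 24 (y) mm with round top and cross hole, 46 mm high in all. Origin: centre of the foot's underside, z up through the ear. Grip the ear's flat faces, 24 mm apart along y. Starts upright in the tray.
- lug3: cast aluminium lug, 0.11 kg, one of up to 5 alike (absent ones read None from the start): foot 66 (x) x 28 (y) x 14 mm high, on its middle an upright ear 32 (x) x 24 (y) mm with round top and cross hole, 46 mm high in all. Origin: centre of the foot's underside, z up through the ear. Grip the ear's flat faces, 24 mm apart along y. Starts upright in the tray.
- lug4: cast aluminium lug, 0.11 kg, one of up to 5 alike (absent ones read None from the start): foot 66 (x) x 28 (y) x 14 mm high, on its middle an upright ear 32 (x) x 24 (y) mm with round top and cross hole, 46 mm high in all. Origin: centre of the foot's underside, z up through the ear. Grip the ear's flat faces, 24 mm apart along y. Starts upright in the tray.
- lug5: cast aluminium lug, 0.11 kg, one of up to 5 alike (absent ones read None from the start): foot 66 (x) x 28 (y) x 14 mm high, on its middle an upright ear 32 (x) x 24 (y) mm with round top and cross hole, 46 mm high in all. Origin: centre of the foot's underside, z up through the ear. Grip the ear's flat faces, 24 mm apart along y. Starts upright in the tray.
- spanner: combination spanner, steel, 180 mm long, lying flat; origin at its middle underside; a bystander, not to be disturbed
- driver: screwdriver, 200 mm long, lying flat; origin at its middle underside; a bystander, not to be disturbed
- tin: tin can, 70 mm diameter, 100 mm tall, standing; origin at the centre of its underside; a bystander, not to be disturbed
- reflector: aluminium lamp reflector like a bowl, 110 mm diameter, 50 mm tall, standing on its small end; origin at the centre of its underside; a bystander, not to be disturbed

How it is judged:
By the outcome, as a careful person would: the job done as asked, in the order asked, and still so for the second after the job is handed in, with the robot touching nothing.
Of lug1, lug2, lug3, lug4, lug5 only 3 to 5 are there at a start; the rules pass over those that are not, and their reading is None.
At some moment in a run one of lug1, lug2, lug3, lug4, lug5, tote may be knocked a few centimetres aside while the robot is not near it.
Once in a run the grip may slacken for a moment while it holds something.
It also fails if it takes over 210 s, if anything falls off the work surface, if the arm or the gripper's body presses on something with over 40 N, if the wrist force passes 120 N, or if a joint passes its speed limit or range.

## Robot

A 6-joint arm with a two-finger parallel gripper is mounted at the origin on the work surface. World frame = base frame: x ahead of the robot, y to its left, z up, the work surface at z = 0. Lengths are in m, angles in rad, forces in N, time in s.
With the tool pointing down it reaches from about 0.325 to 0.75 m from the base axis. Payload 7.6 kg.
Tool frame: the origin (TCP) lies on the mounting face of the last link; the fingertips stand 173 mm ahead of it and the grasp point (between the pads) lies ahead of it (bot.grip_depth is the z of the grasp point in the tool frame, in m); z points along the fingers, y is the line along which they close (so a half turn about z gives the same grasp; the last joint's range is limited). The gripper opens to 85 mm and grips with 20 to 120 N. Pads are 22 mm wide; open, the fingers measure 114 mm over their backs; the gripper's body (76 mm by 85 mm) begins 54 mm behind the grasp point. The pads swing forward as they close: fully open they stand 13 mm farther back than shut.
Start: joints at [1.223, 0.052, 1.401, -0, 1.689, -0.07], TCP at [0.144, 0.505, 0.405] pointing down, gripper open.
Joint ranges: [-2.9, 2.9], [-0.91, 2.17], [0.12, 2.37], [-1.06, 4.2], [0.26, 2.73], [-2.93, 2.93]. Speed limits (rad/s): [2.57, 2.57, 3.01, 3.14, 3.14, 3.14].

## Interface

Orientations are given as a rotation vector (axis times angle).
In Python, from plant import bot, cams, workorder gives the robot as it stands.
- The arm moves only by the shell command python3 -m pendant 'ROWS' [FORCE]. ROWS is JSON, a list of rows, each a list of 7 numbers: the turn, a rotation vector about the world's x, y, z in rad, then the shift along the world's x, y, z in mm, then the opening, from -1 (shut) to 1 (fully open). In form: [[ax, ay, az, x, y, z, hand], ...]. A call has exactly 10 rows; each row is the pose to reach, as a shift and turn from the pose commanded when the call began; what a row does not reach only later rows make up. A row lasts 1/8 s, in which the tool goes at most 62.5 mm and 10.7 degrees, less where a joint would pass 70% of its speed; a pose out of reach is approached as far as the arm can. A call with a gripper value outside its range is refused whole. The fingers move at their own pace and stop on an object; FORCE is the grip in N (left out, the last holds). Time passes only in rows, so rows that repeat a pose let the fingers close, or fill a call up. It gives the time, the measured TCP pose, the force, the opening and the grip force at its end, in the units of the state.
- bot.get_obs(): the state, without advancing time (a new reading comes with each control period).
- cams.grab_frame(name): name is "scene" or "top" or "wrist"; returns a dict with "img" (400x640x3 uint8, red, green, blue), "camera_matrix" (3x3 intrinsics, pixels), "k1" (the pictures are not rectified: a ray, as slopes to the right and down, at radius r is drawn at 1 + k1 r^2 times it, then the intrinsics apply), "rvec" (rotation vector, rad) and "tvec" (3), from world to camera coordinates, as OpenCV has them; the wrist camera has in their place "tool_from_camera" (4x4, takes a point from camera to tool coordinates, whose origin is the TCP and whose axes are the flange's). Camera axes: x right, y down, z forward; pixel columns grow to the right and rows downward; lengths in m; the calibration is good to about 2 mm. A picture is of the moment at which its call begins: read the wrist's pose just before it. There is no depth.
- workorder.finish_job(): hands the job in; it is judged then, once.
Trained networks look in the newest picture that a camera, given by its name, has taken for a name from the list of things; names that differ only in an ending like _2 or _b are one class to them, and where a whole thing is asked for, a point or a joint stands for the part that bears it (a point fixed in the world has none). Each returns a list of dicts, best first, with "score" (0 to 1); they miss things now and then, are a little off and sometimes report something else, mostly with a low value. They report only what shows in the picture. A call takes as long as a camera call.
- cams.boxes_of(target, camera): "rect" ([centre column, centre row, width, height] in pixels, round what is visible of it).
The state is a dict: "clock": time; "q": joint angles; "joint_velocities": joint speeds; "tau": joint torques, N m; "tcp_pos": TCP position; "eef_rot": TCP orientation; "force": force on the tool from outside, world axes, zero at the start; "torque": the same for the moment, N m; "opening": finger opening in m; "grip_force": force on a finger pad.
Only numpy, scipy, OpenCV 4.12 (cv2) and the standard library are available. Lean on these libraries where they do the work, as an engineer would, in place of code of your own. Each camera call takes 0.05 s, during which the arm holds its last target. There are 200 camera calls.

## Working session

There is one attempt and no reset: what is moved stays moved. The work goes in short steps, Python scripts to look and compute and a shell command to move; the robot and the scene stay as the last step left them, time stands still between calls to the robot, and variables do not carry over. Pictures are saved under pics/ and viewed, at most 14 in all, crops included, and the job is handed in when it is done.

```bash
ls; mkdir -p pics; cat > h.py <<'E'
import numpy as np, cv2
from scipy.spatial.transform import Rotation as R
from plant import bot, cams, workorder
def grab(n,save=None):
    o=bot.get_obs(); f=cams.grab_frame(n)
    if n=="wrist":
        T=np.eye(4);T[:3,:3]=R.from_rotvec(o["eef_rot"]).as_matrix();T[:3,3]=o["tcp_pos"]
        f["Twc"]=T@np.array(f["tool_from_camera"])
    else:
        M=np.eye(4);M[:3,:3]=R.from_rotvec(np.ravel(f["rvec"])).as_matrix();M[:3,3]=np.ravel(f["tvec"])
        f["Twc"]=np.linalg.inv(M)
    if save: cv2.imwrite("pics/"+save,f["img"][:,:,::-1])
    return f
def px(f,P):
    P=np.atleast_2d(P);M=np.linalg.inv(f["Twc"]);c=P@M[:3,:3].T+M[:3,3]
    s=c[:,:2]/c[:,2:];s=s*(1+f["k1"]*(s**2).sum(1,keepdims=True));K=np.array(f["camera_matrix"])
    return s@K[:2,:2].T+K[:2,2]
def ray(f,uv):
    K=np.array(f["camera_matrix"]);d=(np.atleast_2d(uv)-K[:2,2])@np.linalg.inv(K[:2,:2]).T
    s=d.copy()
    for _ in range(20): s=d/(1+f["k1"]*(s**2).sum(1,keepdims=True))
    v=np.c_[s,np.ones(len(s))]@f["Twc"][:3,:3].T
    return f["Twc"][:3,3],v
def at(f,uv,z):
    o,v=ray(f,uv);return o+v*((z-o[2])/v[:,2:])
E
python3 - <<'E'
from h import *
print(bot.grip_depth, bot.get_obs())
for n in("top","scene"):
    f=grab(n,n+"0.png");print(n,f["Twc"].round(3).tolist())
    for t in["machine","guard","guard_handle","tote","mat","start_top","lug1","spanner","driver","tin","reflector","tongue_tip"]:
        print(t,[(np.round(b["rect"]).tolist(),round(b["score"],2),at(f,b["rect"][:2],0.05).round(3).tolist()) for b in cams.boxes_of(t,n)[:6]])
E
```

```text
pics
0.1547 {'clock': 0.0, 'q': array([ 1.22268512e+00,  5.28281876e-02,  1.40174669e+00, -1.60501895e-06,
        1.68857973e+00, -7.02526408e-02]), 'joint_velocities': array([-0.00097669,  0.00030707,  0.00078512,  0.00089382,  0.0007039 ,
        0.00112105]), 'tau': array([-3.55587208e-04, -3.81664431e+01, -3.60184658e+01, -4.43851650e-05,
        6.10783303e-03,  5.46328721e-06]), 'tcp_pos': array([0.14394922, 0.50484673, 0.40386561]), 'eef_rot': array([-4.35011988e-01, -3.11100227e+00,  2.40030461e-03]), 'force': array([-0.24880012, -0.29629666,  0.11586577]), 'torque': array([-0.02728265, -0.01390034, -0.02493704]), 'grip_force': 0.0, 'opening': 0.08560998043665351}
top [[0.018, -0.982, 0.19, 0.385], [-1.0, -0.015, 0.017, -0.013], [-0.014, -0.19, -0.982, 1.354], [0.0, 0.0, 0.0, 1.0]]
machine [([320.0, 194.0, 82.0, 128.0], 0.71, [[0.671, -0.002, 0.05]])]
guard [([319.0, 208.0, 62.0, 65.0], 0.92, [[0.624, 0.002, 0.05]])]
guard_handle [([222.0, 244.0, 75.0, 82.0], 0.71, [[0.499, 0.321, 0.05]])]
tote [([421.0, 246.0, 66.0, 79.0], 0.88, [[0.503, -0.336, 0.05]])]
mat [([224.0, 246.0
[... 1138 characters left out ...]
0], 0.73, [[0.646, -0.005, 0.05]]), ([362.0, 173.0, 95.0, 46.0], 0.59, [[0.563, 0.26, 0.05]])]
start_top [([168.0, 305.0, 49.0, 44.0], 0.56, [[0.575, -0.539, 0.05]]), ([314.0, 189.0, 6.0, 10.0], 0.44, [[0.503, 0.071, 0.05]]), ([410.0, 195.0, 32.0, 24.0], 0.37, [[0.765, 0.251, 0.05]])]
lug1 []
spanner [([398.0, 157.0, 35.0, 14.0], 0.66, [[0.592, 0.448, 0.05]])]
driver [([169.0, 308.0, 49.0, 47.0], 0.66, [[0.585, -0.542, 0.05]])]
tin [([298.0, 279.0, 29.0, 48.0], 0.88, [[0.75, -0.27, 0.05]])]
reflector [([412.0, 196.0, 29.0, 26.0], 0.76, [[0.769, 0.251, 0.05]]), ([330.0, 215.0, 88.0, 77.0], 0.65, [[0.636, -0.007, 0.05]])]
tongue_tip [([331.0, 215.0, 82.0, 71.0], 0.95, [[0.638, -0.007, 0.05]])]
```

View pics/top0.png

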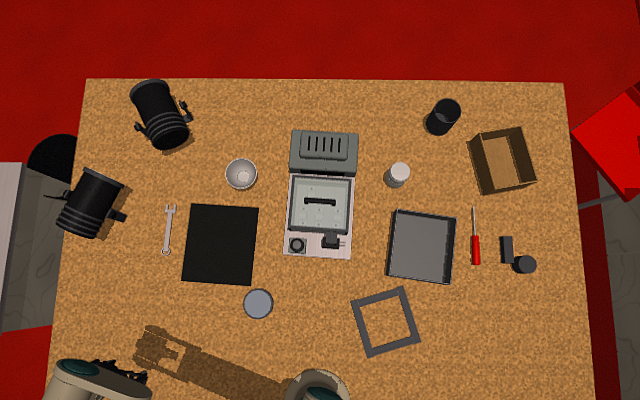

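View pics/scene0.png

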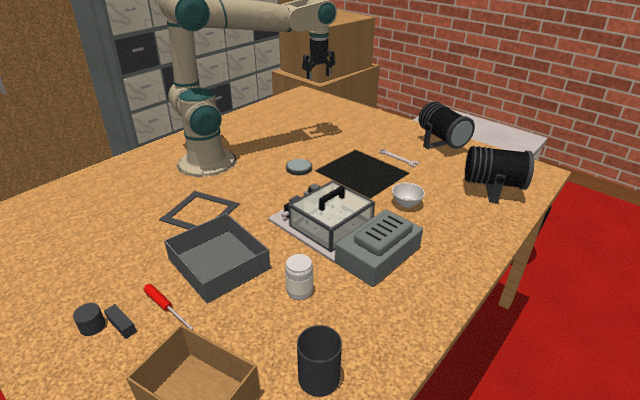

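Top view: guard handle at (319,201), mat at (220,245), tote at (421,246), reflector at (241,174), spanner at (168,230), tin at (399,174), switch at (331,240) and button at (296,244). The scene view agrees, with the handle at about (332,197).

```bash
python3 - <<'E'
from h import *
f=grab("top");g=f["img"].astype(int)
# dark handle blob
m=(g.max(2)<45).astype(np.uint8); sub=np.zeros_like(m); sub[194:209,300:340]=m[194:209,300:340]
ys,xs=np.nonzero(sub);print(xs.min(),xs.max(),ys.min(),ys.max(),xs.mean(),ys.mean())
r=cv2.minAreaRect(np.c_[xs,ys].astype(np.float32));print(r)
print("handle",at(f,[xs.mean(),ys.mean()],.124))
for n,u,z in[("bed corners",[[284,257],[351,259],[289,175],[355,177]],.012),("mat",[[191,205],[258,207],[182,282],[250,285]],.003),("tote rim",[[394,210],[456,215],[387,275],[449,284]],.07),("btn",[297,244],.05)]:
    print(n,at(f,u,z).round(3).tolist())
s=grab("scene");print("scene handle",at(s,[332,196],.124))
print(f["camera_matrix"])
E
```

```text
304 335 198 205 319.2171052631579 200.80263157894737
((319.4468078613281, 201.21827697753906), (31.28466033935547, 5.688120365142822), 4.23639440536499)
handle [[6.33763608e-01 2.48015982e-04 1.24000000e-01]]
bed corners [[0.462, 0.117, 0.012], [0.459, -0.108, 0.012], [0.747, 0.108, 0.012], [0.743, -0.122, 0.012]]
mat [[0.637, 0.449, 0.003], [0.633, 0.213, 0.003], [0.372, 0.459, 0.003], [0.367, 0.228, 0.003]]
tote rim [[0.618, -0.245, 0.07], [0.604, -0.447, 0.07], [0.407, -0.219, 0.07], [0.382, -0.415, 0.07]]
btn [[0.503, 0.072, 0.05]]
scene handle [[ 0.64215341 -0.00836026  0.124     ]]
[[397.50072679   0.         316.49079402]
 [  0.         397.50072679 204.01205512]
 [  0.           0.           1.        ]]
```

```bash
python3 -m pendant '[[0,0,-0.15,49,-50,0,1],[0,0,-0.3,90,-95,0,1],[0,0,-0.45,130,-140,0,1],[0,0,-0.6,175,-185,0,1],[0,0,-0.75,215,-230,0,1],[0,0,-0.9,260,-270,0,1],[0,0,-1.05,300,-315,0,1],[0,0,-1.2,345,-360,0,1],[0,0,-1.33,385,-400,0,1],[0,0,-1.33,425,-440,0,1]]'; python3 -m pendant '[[0,0,0,30,-30,0,1],[0,0,0,55,-63,0,1],[0,0,0,60,-65,0,1],[0,0,0,60,-65,0,1],[0,0,0,60,-65,0,1],[0,0,0,60,-65,0,1],[0,0,0,60,-65,0,1],[0,0,0,60,-65,0,1],[0,0,0,60,-65,0,1],[0,0,0,60,-65,0,1]]'
python3 - <<'E'
from h import *
o=bot.get_obs();print(o["tcp_pos"],R.from_rotvec(o["eef_rot"]).as_matrix().round(3).tolist(),o["q"].round(2))
f=grab("wrist","w1.png");print(f["Twc"].round(3).tolist(),f["camera_matrix"][0])
E
```

```text
clock: 2.65
tcp_pos: [0.5701, 0.0632, 0.4048]
eef_rot: [2.264, 2.178, 0.001]
force: [-0.8, 0.1, 0.8]
opening: 0.0852
grip_force: 0.0
clock: 3.9
tcp_pos: [0.629, -0.0001, 0.4047]
eef_rot: [2.262, 2.18, 0.0]
force: [-1.4, -0.9, -0.1]
opening: 0.0853
grip_force: 0.0
[ 6.28954865e-01 -1.31725070e-04  4.04738131e-01] [[0.037, 0.999, 0.0], [0.999, -0.037, -0.0], [-0.0, 0.0, -1.0]] [-0.06  0.35  1.06 -0.    1.73 -0.02]
[[0.999, -0.036, -0.011, 0.632], [-0.038, -0.953, -0.301, 0.077], [0.0, 0.301, -0.954, 0.374], [0.0, 0.0, 0.0, 1.0]] [292.52547136   0.         324.19990312]
```

View pics/w1.png

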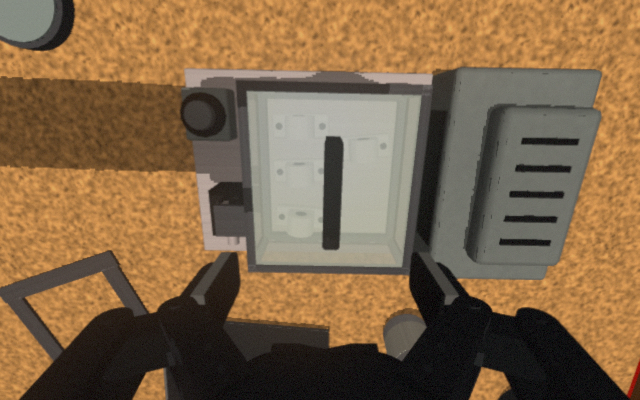

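Wrist view: handle bar runs from (333,137) to (331,249), and at least four lugs show through the guard at (300,125), (300,172), (300,220) and (365,148). Button is at (203,115), switch at (228,208).

```bash
python3 - <<'E'
from h import *
f=grab("wrist");g=f["img"].astype(int)
m=np.zeros((400,640),np.uint8);m[130:256,315:352]=(g.max(2)<40)[130:256,315:352]
ys,xs=np.nonzero(m);print(xs.min(),xs.max(),ys.min(),ys.max())
r=cv2.minAreaRect(np.c_[xs,ys].astype(np.float32));print(r);b=cv2.boxPoints(r)
P=at(f,b,.130);print(P.round(4).tolist(),P.mean(0))
l=at(f,[[(b[np.argsort(b[:,1])[:2]]).mean(0)][0],(b[np.argsort(b[:,1])[2:]]).mean(0)],.13);d=l[0]-l[1]
print("yaw deg",np.degrees(np.arctan2(-d[0],d[1])),np.linalg.norm(d),l)
print("bed",at(f,[[186,69],[432,73],[205,250]],.012).round(4).tolist())
print("btn",at(f,[203,115],.05))
E
```

```text
325 338 212 238
((329.4859313964844, 223.72750854492188), (11.3179292678833, 26.683330535888672), 12.994616508483887)
[[0.6253, -0.0338, 0.13], [0.6317, -0.0089, 0.13], [0.6414, -0.0117, 0.13], [0.6353, -0.0367, 0.13]] [ 0.63340885 -0.02279721  0.13      ]
yaw deg -13.955381463481025 0.02569485821462383 [[ 0.63650031 -0.01032704  0.13      ]
 [ 0.63030358 -0.03526348  0.13      ]]
bed [[0.4772, 0.1243, 0.012], [0.7567, 0.1096, 0.012], [0.4621, -0.1034, 0.012]]
btn [[0.50339386 0.07410309 0.05      ]]
```

```bash
python3 - <<'E'
from h import *
f=grab("wrist");g=f["img"].astype(int)
print(g[190,315:352].max(1))
m=np.zeros((400,640),np.uint8);m[130:256,316:350]=(g.max(2)<95)[130:256,316:350]
n,L,S,C=cv2.connectedComponentsWithStats(m);k=1+S[1:,4].argmax();ys,xs=np.nonzero(L==k);print(S[k])
mid=[]
for a,b_ in((140,160),(225,245)):
    q=(ys>=a)&(ys<b_);mid.append([xs[q].mean(),ys[q].mean()])
e=at(f,mid,.130);d=e[0]-e[1];print(mid,e.round(4).tolist(),"yaw",np.degrees(np.arctan2(-d[0],d[1])))
print(at(f,[[xs.mean(),ys.min()],[xs.mean(),ys.max()]],.132))
E
```

```text
[178 181 180 181 179 180 177 166 124  62  47  51  47  45  47  46  51  52
  49  48  44  46  50  50  46  56  93 149 174 180 177 180 179 179 178 178
 179]
[ 322  136   21  114 1956]
[[np.float64(333.4761904761905), np.float64(149.57703081232492)], [np.float64(330.85207100591714), np.float64(234.45857988165682)]] [[0.6389, 0.0435, 0.13], [0.6344, -0.0332, 0.13]] yaw -3.395872962439145
[[ 0.63799385  0.05474291  0.132     ]
 [ 0.63497713 -0.04684752  0.132     ]]
```

```bash
python3 -m pendant '[[0,0,-0.018,7.5,4,-40,1],[0,0,-0.018,7.5,4,-80,1],[0,0,-0.018,7.5,4,-110,1],[0,0,-0.018,7.5,4,-126,1],[0,0,-0.018,7.5,4,-126,1],[0,0,-0.018,7.5,4,-126,-1],[0,0,-0.018,7.5,4,-126,-1],[0,0,-0.018,7.5,4,-126,-1],[0,0,-0.018,7.5,4,-126,-1],[0,0,-0.018,7.5,4,-126,-1]]' 100
python3 - <<'E'
from h import *
o=bot.get_obs();print(o["tcp_pos"],o["force"],o["opening"],o["grip_force"],o["torque"])
E
```

```text
clock: 5.3
tcp_pos: [0.6364, 0.0039, 0.2794]
eef_rot: [2.281, 2.159, 0.0]
force: [-2.2, 0.2, 4.0]
opening: 0.0145
grip_force: 98.8
[0.63643862 0.00388173 0.27942242] [-2.16801043  0.24808067  3.97446873] 0.014452857783111145 98.78946661949158 [0.00071836 0.47441157 0.0215021 ]
```

```bash
python3 -m pendant '[[0,0,0,0,0,5,-1],[0,0,0,0,0,15,-1],[0,0,0,0,0,25,-1],[0,0,0,0,0,40,-1],[0,0,0,0,0,60,-1],[0,0,0,0,0,80,-1],[0,0,0,0,0,100,-1],[0,0,0,0,0,115,-1],[0,0,0,0,0,120,-1],[0,0,0,0,0,120,-1]]' 120;python3 -m pendant '[[0,0,0,-10,25,0,-1],[0,0,0,-25,70,0,-1],[0,0,0,-40,115,0,-1],[0,0,0,-56,160,0,-1],[0,0,0,-72,205,0,-1],[0,0,0,-88,250,0,-1],[0,0,0,-102,295,0,-1],[0,0,0,-112,325,0,-1],[0,0,0,-116,333,0,-1],[0,0,0,-116,333,0,-1]]'
python3 - <<'E'
from h import *
f=grab("top","t2.png"); s=grab("scene","s2.png")
cv2.imwrite("pics/c2.png",cv2.resize(np.hstack([f["img"][120:320,150:350],s["img"][60:260,270:470]])[:,:,::-1],None,fx=2,fy=2))
E
```

```text
clock: 6.55
tcp_pos: [0.6365, 0.0039, 0.3987]
eef_rot: [2.282, 2.159, 0.0]
force: [-0.2, 0.5, -5.5]
opening: 0.0138
grip_force: 117.3
clock: 7.8
tcp_pos: [0.5204, 0.3369, 0.3979]
eef_rot: [2.281, 2.16, -0.002]
force: [0.7, 0.3, -5.3]
opening: 0.0139
grip_force: 117.5
```

View pics/c2.png

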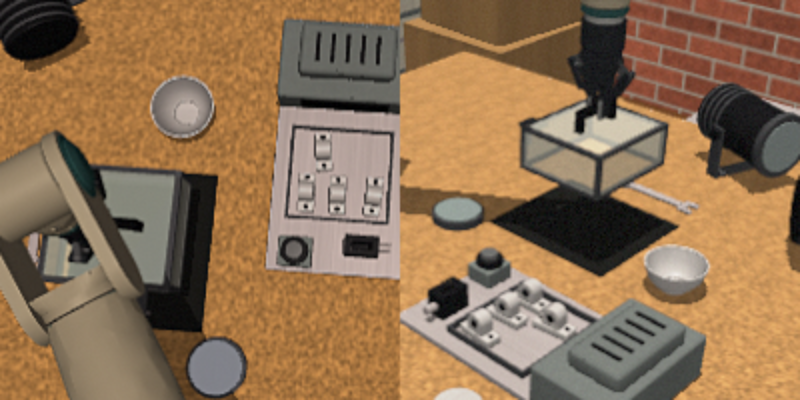

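The guard hangs level over the mat. The tray holds four lugs, at crop (322,151), (305,192), (337,194) and (373,196), and they look along machine x.

```bash
python3 -m pendant '[[0,0,0,0,0,-35,-1],[0,0,0,0,0,-75,-1],[0,0,0,0,0,-105,-1],[0,0,0,0,0,-117,-1],[0,0,0,0,0,-122,-1],[0,0,0,0,0,-125,-1],[0,0,0,0,0,-126.5,-1],[0,0,0,0,0,-128,-1],[0,0,0,0,0,-128,-1],[0,0,0,0,0,-128,-1]]'; python3 - <<'E'
from h import *
f=grab("top")
for b in cams.boxes_of("lug1","top")[:8]: print(np.round(b["rect"],1).tolist(),round(b["score"],2),at(f,b["rect"][:2],.012+.02).round(4).tolist())
for b in cams.boxes_of("tote","top")[:3]: print(np.round(b["rect"],1).tolist(),round(b["score"],2),at(f,b["rect"][:2],.03).round(4).tolist())
E
```

```text
clock: 9.15
tcp_pos: [0.5205, 0.3369, 0.2709]
eef_rot: [2.282, 2.159, 0.0]
force: [-0.1, -0.0, -5.1]
opening: 0.0139
grip_force: 117.5
[337.7, 219.9, 9.2, 20.0] 0.7 [[0.5878, -0.0619, 0.032]]
[312.9, 196.6, 8.2, 17.7] 0.68 [[0.6666, 0.0229, 0.032]]
[320.8, 216.7, 10.7, 16.2] 0.59 [[0.5978, -0.005, 0.032]]
[303.6, 216.9, 7.6, 18.8] 0.53 [[0.5963, 0.0529, 0.032]]
[419.8, 246.1, 67.7, 78.9] 0.61 [[0.5042, -0.3354, 0.03]]
```

```bash
python3 -m pendant '[[0,0,0,0,0,-0.5,-1],[0,0,0,0,0,-1,-1],[0,0,0,0,0,-1.5,-1],[0,0,0,0,0,-1.5,-1],[0,0,0,0,0,-1.5,0.5],[0,0,0,0,0,-1.5,0.5],[0,0,0,0,0,-1.5,0.5],[0,0,0,0,0,-1.5,1],[0,0,0,0,0,15,1],[0,0,0,0,0,60,1]]'; python3 -m pendant '[[0,0,0,8,-40,50,1],[0,0,0,22,-90,60,1],[0,0,0,36,-140,60,1],[0,0,0,50,-190,60,1],[0,0,0,64,-240,60,1],[0,0,0,80,-290,60,1],[0,0,0,90,-330,60,1],[0,0,0,100,-365,60,1],[0,0,0,100,-385,60,1],[0,0,0,100,-385,60,1]]'; python3 - <<'E'
from h import *
o=bot.get_obs();print(o["tcp_pos"],R.from_rotvec(o["eef_rot"]).as_matrix().round(3).tolist())
f=grab("wrist","w3.png")
for b in cams.boxes_of("lug1","wrist")[:8]: print(np.round(b["rect"],1).tolist(),round(b["score"],2),at(f,b["rect"][:2],.012+.02).round(4).tolist())
E
```

```text
clock: 10.55
tcp_pos: [0.5202, 0.3367, 0.3298]
eef_rot: [-2.281, -2.159, 0.007]
force: [0.8, 1.0, 1.4]
opening: 0.0853
grip_force: 0.0
clock: 11.8
tcp_pos: [0.6202, -0.0488, 0.3913]
eef_rot: [2.283, 2.158, 0.001]
force: [-0.8, -0.4, -0.3]
opening: 0.0854
grip_force: 0.0
[ 0.62020812 -0.04879983  0.39133559] [[0.056, 0.998, 0.001], [0.998, -0.056, 0.0], [0.0, 0.001, -1.0]]
[303.4, 80.7, 63.5, 31.6] 0.88 [[0.6053, 0.056, 0.032]]
[306.1, 186.0, 53.7, 30.6] 0.69 [[0.5995, -0.0574, 0.032]]
[304.4, 131.7, 64.0, 31.5] 0.69 [[0.6023, 0.0042, 0.032]]
[369.4, 103.4, 66.0, 32.8] 0.59 [[0.6738, 0.0296, 0.032]]
```

View pics/w3.png

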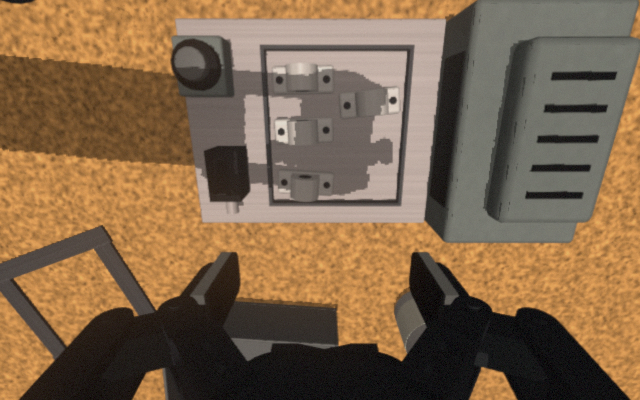

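Wrist view: lug foot holes at L1 (280,79)/(326,79), L2 (281,131)/(326,130), L3 (285,183)/(327,185), L4 (347,105)/(393,100). I'll work those out and centre on L4 first.

```bash
python3 - <<'E'
from h import *
f=grab("wrist")
for n,a,b in(("L1",(280,79),(326,79)),("L2",(281,131),(326,130)),("L3",(285,183),(327,185)),("L4",(347,105),(393,100))):
    P=at(f,[a,b],.026);d=P[1]-P[0];print(n,P.mean(0).round(4),"yaw",np.degrees(np.arctan2(d[1],d[0])).round(1),np.linalg.norm(d).round(4))
P=at(f,[[261,45],[413,45],[401,205],[268,205]],.024);print("tray",P.round(4).tolist(),P.mean(0))
E
```

```text
L1 [0.6044 0.06   0.026 ] yaw -3.1 0.0488
L2 [0.6008 0.0068 0.026 ] yaw -1.9 0.0502
L3 [ 0.5991 -0.0547  0.026 ] yaw -6.0 0.0495
L4 [0.6751 0.0324 0.026 ] yaw 2.7 0.0499
tray [[0.5635, 0.095, 0.024], [0.7202, 0.0864, 0.024], [0.7121, -0.0878, 0.024], [0.551, -0.0789, 0.024]] [0.63669267 0.00366252 0.024     ]
```

```bash
python3 -m pendant '[[0,0,0.18,6,9,0,0.2],[0,0,0.36,12,18,0,0.2],[0,0,0.54,18,27,0,0.2],[0,0,0.72,24,36,-20,0.2],[0,0,0.9,30,45,-40,0.2],[0,0,1.08,36,54,-60,0.2],[0,0,1.26,42,63,-80,0.2],[0,0,1.44,48,72,-90,0.2],[0,0,1.62,55,81,-100,0.2],[0,0,1.675,55,81,-100,0.2]]' 60; python3 - <<'E'
from h import *
o=bot.get_obs();print(o["tcp_pos"],R.from_rotvec(o["eef_rot"]).as_matrix().round(3)[:,1],o["q"].round(2),o["opening"])
f=grab("wrist","w4.png")
for b in cams.boxes_of("lug1","wrist")[:8]: print(np.round(b["rect"],1).tolist(),round(b["score"],2),at(f,b["rect"][:2],.012+.02).round(4).tolist())
E
```

```text
clock: 13.2
tcp_pos: [0.6753, 0.0353, 0.2894]
eef_rot: [0.087, -3.138, -0.001]
force: [-0.7, -0.1, 0.5]
opening: 0.0516
grip_force: 0.0
[0.67527116 0.03525744 0.28943537] [-0.055  0.998  0.001] [-0.    0.54  1.05  0.    1.56 -1.63] 0.051557117879596624
[286.6, 105.2, 48.8, 89.0] 0.9 [[0.5989, 0.0042, 0.032]]
[360.8, 113.7, 47.0, 91.8] 0.88 [[0.6019, 0.0594, 0.032]]
[316.9, 201.2, 37.4, 81.0] 0.82 [[0.672, 0.03, 0.032]]
[201.4, 97.5, 62.8, 92.8] 0.62 [[0.597, -0.0582, 0.032]]
[283.4, 200.2, 340.7, 398.3] 0.23 [[0.6726, 0.0027, 0.032]]
```

View pics/w4.png

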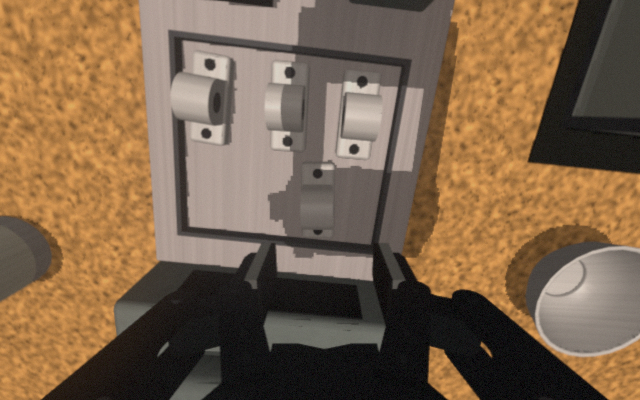

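The wrist camera is now on the front side. L4 is between the fingers at (317,202), with holes at (317,173) and (317,231). L1 (361,114), L2 (287,105) and L3 (201,98) are in front.

```bash
cat >> h.py <<'E'
def hol(f,L):
    for n,a,b in L:
        P=at(f,[a,b],.026);d=P[1]-P[0];print(n,P.mean(0).round(4),"yaw",np.degrees(np.arctan2(d[1],d[0])).round(1),np.linalg.norm(d).round(4))
E
python3 - <<'E'
from h import *
o=bot.get_obs();print(o["tcp_pos"])
f=grab("wrist");hol(f,[("L4",(317,173),(317,231)),("L1",(362,82),(354,149)),("L2",(290,72),(288,141)),("L3",(210,64),(206,133))])
E
```

```text
[0.67526126 0.03455023 0.29057828]
L4 [0.6762 0.0293 0.026 ] yaw 2.5 0.0513
L1 [0.6048 0.0577 0.026 ] yaw -2.2 0.0497
L2 [0.6009 0.0046 0.026 ] yaw -0.9 0.0502
L3 [ 0.5983 -0.0567  0.026 ] yaw -7.4 0.0501
```

```bash
python3 -m pendant '[[0,0,0,0,-2,-30,0.2],[0,0,0,0,-2,-60,0.2],[0,0,0,0,-2,-80,0.2],[0,0,0,0,-2,-88,0.2],[0,0,0,0,-2,-88,0.2],[0,0,0,0,-2,-88,-1],[0,0,0,0,-2,-88,-1],[0,0,0,0,-2,-88,-1],[0,0,0,0,-2,-88,-1],[0,0,0,0,-2,-88,-1]]' 80; python3 -m pendant '[[0,0,0,0,0,20,-1],[0,0,0,0,0,60,-1],[0,0,0,0,0,100,-1],[0,0,0,-20,-40,100,-1],[0,0,0,-40,-80,100,-1],[0,0,0,-60,-130,100,-1],[0,0,0,-80,-180,100,-1],[0,0,0,-100,-230,100,-1],[0,0,0,-115,-270,100,-1],[0,0,0,-120,-290,100,-1]]'
python3 - <<'E'
from h import *
o=bot.get_obs();print(o["tcp_pos"])
f=grab("wrist","w5.png")
f=grab("top");print([(np.round(b["rect"],1).tolist(),round(b["score"],2),at(f,b["rect"][:2],.03).round(4).tolist()) for b in cams.boxes_of("tote","top")[:3]])
E
```

```text
clock: 14.6
tcp_pos: [0.6759, 0.0308, 0.2045]
eef_rot: [-0.077, 3.138, 0.0]
force: [0.2, -0.5, 5.5]
opening: 0.023
grip_force: 80.4
clock: 15.85
tcp_pos: [0.5545, -0.261, 0.3037]
eef_rot: [-0.074, 3.14, -0.0]
force: [0.1, -0.2, -1.4]
opening: 0.0228
grip_force: 79.6
[ 0.55451516 -0.2609753   0.30365655]
[([423.6, 246.1, 61.9, 75.6], 0.77, [[0.5044, -0.3481, 0.03]])]
```

View pics/w5.png

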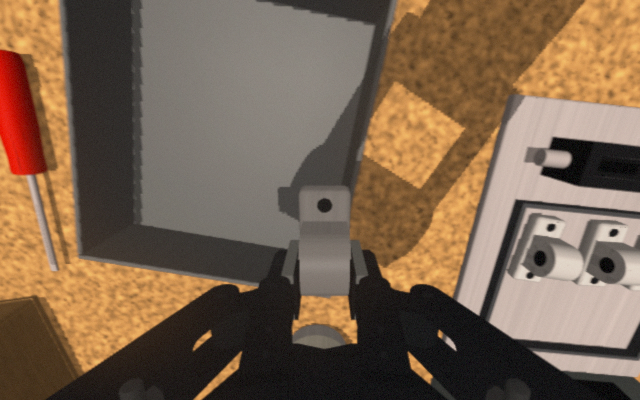

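The lug is held at (325,245). The tote's far-right corner is at (80,257), its left wall runs (63,0)-(80,257) and its right wall (396,0)-(358,170).

```bash
python3 - <<'E'
from h import *
f=grab("wrist")
P=at(f,[[80,257],[63,5],[396,5],[358,170],[265,287]],.07);print(P.round(4).tolist())
for a,b in((1,0),(2,3)): d=P[b]-P[a];print("yaw",np.degrees(np.arctan2(d[1],d[0])))
d=P[4]-P[0];print("yaw y",np.degrees(np.arctan2(-d[0],d[1])))
x=P[0]
for yaw in(-5,-7):
    c,s=np.cos(np.radians(yaw)),np.sin(np.radians(yaw));Rm=np.array([[c,-s],[s,c]]);print("centre",x[:2]-Rm@[.11,-.1])
    for p in((50,42),(50,-42),(-45,42),(-45,-42)):print(p,(x[:2]-Rm@[.11,-.1]+Rm@np.array(p)/1e3).round(4))
E
```

```text
[[0.5989, -0.4447, 0.07], [0.4292, -0.4206, 0.07], [0.4195, -0.2218, 0.07], [0.5206, -0.2362, 0.07], [0.619, -0.3027, 0.07]]
yaw -8.09226510207172
yaw -8.11879244446449
yaw y -8.070623515498156
centre [ 0.49799083 -0.33549346]
(50, 42) [ 0.5515 -0.298 ]
(50, -42) [ 0.5441 -0.3817]
(-45, 42) [ 0.4568 -0.2897]
(-45, -42) [ 0.4495 -0.3734]
centre [ 0.50186353 -0.33203982]
(50, 42) [ 0.5566 -0.2964]
(50, -42) [ 0.5464 -0.3798]
(-45, 42) [ 0.4623 -0.2849]
(-45, -42) [ 0.4521 -0.3682]
```

```bash
python3 -m pendant '[[0,0,-0.09,-4,-50,0,-1],[0,0,-0.18,-8,-100,0,-1],[0,0,-0.18,-8,-118,-30,-1],[0,0,-0.18,-8,-118,-60,-1],[0,0,-0.18,-8,-118,-85,-1],[0,0,-0.18,-8,-118,-100,-1],[0,0,-0.18,-8,-118,-106,-1],[0,0,-0.18,-8,-118,-106,-1],[0,0,-0.18,-8,-118,-106,0.1],[0,0,-0.18,-8,-118,-106,0.1]]'; python3 -m pendant '[[0,0,0,0,0,0,0.1],[0,0,0,0,0,30,0.1],[0,0,0,0,0,85,0.1],[0,0,0.04,12,60,105,0],[0,0,0.08,24,120,105,0],[0,0,0.12,36,180,105,0],[0,0,0.16,48,240,105,0],[0,0,0.2,54,300,105,0],[0,0,0.2,58,360,105,0],[0,0,0.2,58,420,105,0]]'
python3 - <<'E'
from h import *
o=bot.get_obs();print(o["tcp_pos"],R.from_rotvec(o["eef_rot"]).as_matrix().round(3)[:,1],o["opening"])
f=grab("wrist","w6.png")
for b in cams.boxes_of("lug1","wrist")[:8]: print(np.round(b["rect"],1).tolist(),round(b["score"],2),at(f,b["rect"][:2],.012+.02).round(4).tolist())
E
```

```text
clock: 17.3
tcp_pos: [0.5477, -0.3772, 0.1977]
eef_rot: [0.205, 3.134, -0.001]
force: [0.6, -0.1, 0.3]
opening: 0.0468
grip_force: 0.0
clock: 18.55
tcp_pos: [0.6053, 0.0448, 0.302]
eef_rot: [-0.109, 3.139, 0.0]
force: [1.2, -0.8, 0.3]
opening: 0.0426
grip_force: 0.0
[0.60533607 0.0448098  0.30203277] [-0.069  0.998  0.   ] 0.042608937106300225
[203.5, 178.4, 57.2, 80.7] 0.92 [[0.5934, -0.0567, 0.032]]
[338.3, 195.6, 40.6, 78.9] 0.76 [[0.6006, 0.0572, 0.032]]
```

View pics/w6.png

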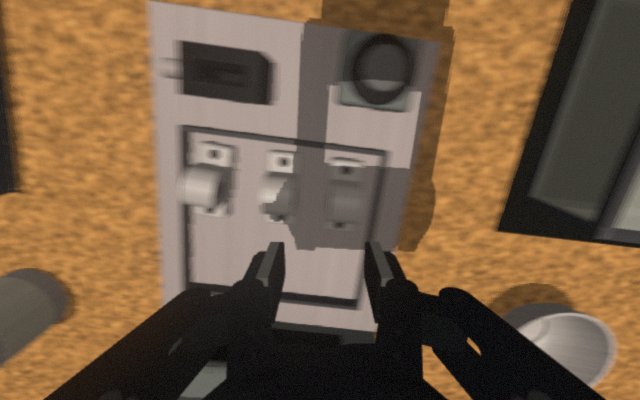

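The view is blurred by motion, but L1 (345,205), L2 (279,190) and L3 (205,188) have not moved. Next is L1.

```bash
python3 -m pendant '[[0,0,-0.115,-1,14,0,0],[0,0,-0.115,-1,14,-40,0],[0,0,-0.115,-1,14,-80,0],[0,0,-0.115,-1,14,-98,0],[0,0,-0.115,-1,14,-98,0],[0,0,-0.115,-1,14,-98,-1],[0,0,-0.115,-1,14,-98,-1],[0,0,-0.115,-1,14,-98,-1],[0,0,-0.115,-1,14,-98,-1],[0,0,-0.115,-1,14,-98,-1]]' 80; python3 -m pendant '[[0,0,0,0,0,30,-1],[0,0,0,0,0,80,-1],[0,0,0,0,0,100,-1],[0,0,0,-8,-50,100,-1],[0,0,0,-16,-100,100,-1],[0,0,0,-24,-150,100,-1],[0,0,-0.03,-32,-200,100,-1],[0,0,-0.06,-40,-250,100,-1],[0,0,-0.09,-45,-300,100,-1],[0,0,-0.09,-45,-300,100,-1]]'
python3 - <<'E'
from h import *
o=bot.get_obs();print(o["tcp_pos"],R.from_rotvec(o["eef_rot"]).as_matrix().round(3)[:,1],o["opening"])
f=grab("wrist","w7.png")
E
```

```text
clock: 19.9
tcp_pos: [0.6051, 0.0569, 0.2061]
eef_rot: [0.072, 3.137, 0.0]
force: [-0.1, -0.2, 6.6]
opening: 0.0225
grip_force: 79.8
clock: 21.15
tcp_pos: [0.5585, -0.2462, 0.3024]
eef_rot: [-0.221, -3.132, -0.0]
force: [0.3, 0.9, -0.6]
opening: 0.0227
grip_force: 79.0
[ 0.5584609  -0.24620758  0.30243422] [ 0.14  0.99 -0.  ] 0.02271701976459885
```

View pics/w7.png

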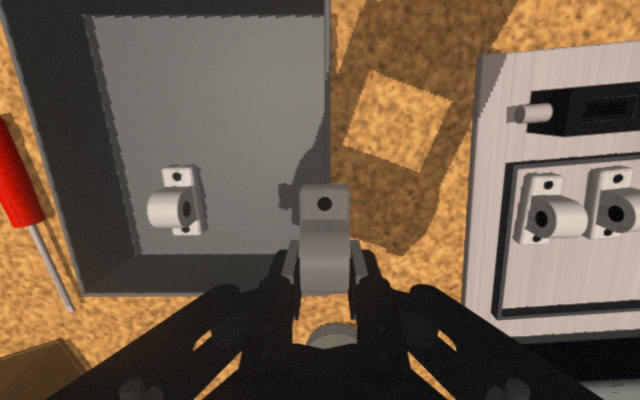

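L4 stands upright in the tote at (180,203), and L1 is held. I'll place L1 at (0.559, -0.296).

```bash
python3 -m pendant '[[0,0,0,1,-50,0,-1],[0,0,0,1,-50,-20,-1],[0,0,0,1,-50,-50,-1],[0,0,0,1,-50,-80,-1],[0,0,0,1,-50,-98,-1],[0,0,0,1,-50,-105,-1],[0,0,0,1,-50,-105,-1],[0,0,0,1,-50,-105,-1],[0,0,0,1,-50,-105,0.1],[0,0,0,1,-50,-105,0.1]]'; python3 -m pendant '[[0,0,0,0,0,0,0.1],[0,0,0,0,0,30,0.1],[0,0,0,0,0,80,0.1],[0,0,0.03,5,45,105,0],[0,0,0.06,15,90,105,0],[0,0,0.06,25,130,105,0],[0,0,0.06,35,180,105,0],[0,0,0.06,38,220,105,0],[0,0,0.06,40,239,105,0],[0,0,0.06,40,239,105,0]]'
python3 - <<'E'
from h import *
o=bot.get_obs();print(o["tcp_pos"],R.from_rotvec(o["eef_rot"]).as_matrix().round(3)[:,1],o["opening"])
f=grab("wrist","w8.png")
for b in cams.boxes_of("lug1","wrist")[:8]: print(np.round(b["rect"],1).tolist(),round(b["score"],2),at(f,b["rect"][:2],.012+.02).round(4).tolist())
E
```

```text
clock: 22.45
tcp_pos: [0.5606, -0.2932, 0.1992]
eef_rot: [0.213, 3.134, -0.0]
force: [-0.1, 0.4, -0.0]
opening: 0.0467
grip_force: 0.0
clock: 23.7
tcp_pos: [0.6005, -0.0536, 0.3038]
eef_rot: [0.117, 3.139, -0.0]
force: [0.8, -1.2, -0.3]
opening: 0.043
grip_force: 0.0
[ 0.6005436  -0.05359823  0.30379644] [ 0.074  0.997 -0.   ] 0.04297655134356779
[394.4, 191.7, 45.7, 71.2] 0.98 [[0.598, 0.0076, 0.032]]
[321.6, 193.7, 29.9, 71.4] 0.64 [[0.5952, -0.0547, 0.032]]
[27.2, 167.2, 54.4, 75.0] 0.58 [[0.5541, -0.2974, 0.032]]
```

View pics/w8.png

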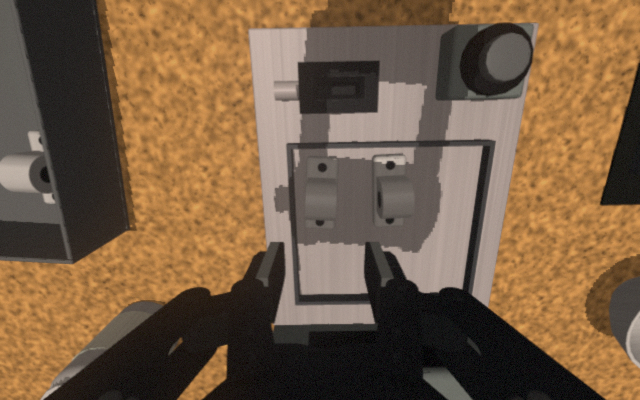

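L3 at (321,193) and L2 at (393,190) are unchanged, and L1 stands in the tote. Next I'll take L3 and place it at (0.453, -0.366).

```bash
python3 -m pendant '[[0,0,-0.03,-2,-2,-20,0],[0,0,-0.03,-2,-2,-50,0],[0,0,-0.03,-2,-2,-80,0],[0,0,-0.03,-2,-2,-100,0],[0,0,-0.03,-2,-2,-100,0],[0,0,-0.03,-2,-2,-100,-1],[0,0,-0.03,-2,-2,-100,-1],[0,0,-0.03,-2,-2,-100,-1],[0,0,-0.03,-2,-2,-100,-1],[0,0,-0.03,-2,-2,-100,-1]]' 80; python3 -m pendant '[[0,0,0,0,0,30,-1],[0,0,0,0,0,80,-1],[0,0,0,0,0,105,-1],[0,0,0,-20,-50,105,-1],[0,0,0,-40,-100,105,-1],[0,0,-0.03,-60,-150,105,-1],[0,0,-0.03,-85,-200,105,-1],[0,0,-0.03,-110,-250,105,-1],[0,0,-0.03,-135,-295,105,-1],[0,0,-0.03,-145,-310,105,-1]]';  python3 -m pendant '[[0,0,0,0,0,0,-1],[0,0,0,0,0,-30,-1],[0,0,0,0,0,-60,-1],[0,0,0,0,0,-90,-1],[0,0,0,0,0,-104,-1],[0,0,0,0,0,-110,-1],[0,0,0,0,0,-110,-1],[0,0,0,0,0,-110,-1],[0,0,0,0,0,-110,0.1],[0,0,0,0,0,-110,0.1]]'
```

```text
clock: 25.05
tcp_pos: [0.599, -0.0563, 0.2055]
eef_rot: [0.166, 3.134, -0.001]
force: [0.9, -1.1, 6.0]
opening: 0.023
grip_force: 79.9
clock: 26.3
tcp_pos: [0.4519, -0.3681, 0.3084]
eef_rot: [-0.218, -3.133, -0.0]
force: [0.5, 0.6, -1.5]
opening: 0.0222
grip_force: 79.1
clock: 27.55
tcp_pos: [0.4536, -0.3663, 0.1994]
eef_rot: [0.213, 3.133, -0.001]
force: [-0.5, 0.2, 0.1]
opening: 0.047
grip_force: 0.0
```

```bash
python3 -m pendant '[[0,0,0,0,0,30,0.1],[0,0,0,0,0,80,0.1],[0,0,0.03,15,40,105,0],[0,0,0.06,38,95,105,0],[0,0,0.09,60,150,105,0],[0,0,0.11,82,205,105,0],[0,0,0.11,104,260,105,0],[0,0,0.11,124,315,105,0],[0,0,0.11,140,360,105,0],[0,0,0.11,147,371,105,0]]'; python3 -m pendant '[[0,0,0,0,0,0,0],[0,0,0,0,0,0,0],[0,0,0,0,0,0,0],[0,0,0,0,0,0,0],[0,0,0,0,0,0,0],[0,0,0,0,0,0,0],[0,0,0,0,0,0,0],[0,0,0,0,0,0,0],[0,0,0,0,0,0,0],[0,0,0,0,0,0,0]]'
python3 - <<'E'
from h import *
o=bot.get_obs();print(o["tcp_pos"],R.from_rotvec(o["eef_rot"]).as_matrix().round(3)[:,1],o["opening"])
f=grab("wrist","w9.png")
for b in cams.boxes_of("lug1","wrist")[:8]: print(np.round(b["rect"],1).tolist(),round(b["score"],2),at(f,b["rect"][:2],.012+.02).round(4).tolist())
f=grab("top","t9.png")
for b in cams.boxes_of("lug1","top")[:8]: print(np.round(b["rect"],1).tolist(),round(b["score"],2),at(f,b["rect"][:2],.012+.02).round(4).tolist())
E
```

```text
clock: 28.8
tcp_pos: [0.6009, 0.0075, 0.304]
eef_rot: [0.035, 3.141, 0.001]
force: [0.0, -0.3, 0.5]
opening: 0.0425
grip_force: 0.0
clock: 30.05
tcp_pos: [0.6005, 0.0049, 0.3037]
eef_rot: [0.04, 3.141, 0.0]
force: [0.3, 0.6, 0.6]
opening: 0.0431
grip_force: 0.0
[0.60045116 0.00490231 0.30370667] [0.026 1.    0.   ] 0.04308440561537939
[325.8, 196.3, 32.0, 69.2] 0.71 [[0.5976, 0.0071, 0.032]]
[431.5, 235.6, 11.7, 18.9] 0.76 [[0.5395, -0.3751, 0.032]]
[318.9, 219.6, 11.4, 8.6] 0.66 [[0.5879, 0.0012, 0.032]]
[430.2, 262.4, 10.7, 19.5] 0.5 [[0.4508, -0.3677, 0.032]]
[406.9, 230.9, 11.5, 18.5] 0.48 [[0.5541, -0.2933, 0.032]]
[220.4, 243.4, 69.1, 71.0] 0.42 [[0.5022, 0.3293, 0.032]]
```

```bash
python3 -m pendant '[[0,0,0,0,1,-20,0],[0,0,0,0,1,-50,0],[0,0,0,0,1,-80,0],[0,0,0,0,1,-100,0],[0,0,0,0,1,-100,0],[0,0,0,0,1,-100,-1],[0,0,0,0,1,-100,-1],[0,0,0,0,1,-100,-1],[0,0,0,0,1,-100,-1],[0,0,0,0,1,-100,-1]]' 80; python3 -m pendant '[[0,0,0,0,0,30,-1],[0,0,0,0,0,80,-1],[0,0,0,0,0,105,-1],[0,0,0,-20,-50,105,-1],[0,0,-0.03,-45,-100,105,-1],[0,0,-0.06,-70,-150,105,-1],[0,0,-0.1,-95,-200,105,-1],[0,0,-0.11,-120,-250,105,-1],[0,0,-0.11,-135,-280,105,-1],[0,0,-0.11,-136,-289,105,-1]]';  python3 -m pendant '[[0,0,0,0,0,0,-1],[0,0,0,0,0,-30,-1],[0,0,0,0,0,-60,-1],[0,0,0,0,0,-90,-1],[0,0,0,0,0,-104,-1],[0,0,0,0,0,-110,-1],[0,0,0,0,0,-110,-1],[0,0,0,0,0,-110,-1],[0,0,0,0,0,-110,0.1],[0,0,0,0,0,-110,0.1]]'
```

```text
clock: 31.5
tcp_pos: [0.6009, 0.0059, 0.2052]
eef_rot: [0.041, 3.139, 0.0]
force: [0.7, -0.4, 5.8]
opening: 0.0226
grip_force: 79.8
clock: 32.75
tcp_pos: [0.4634, -0.2846, 0.3084]
eef_rot: [-0.217, -3.133, -0.001]
force: [0.4, 0.5, -1.7]
opening: 0.0225
grip_force: 78.9
clock: 34.0
tcp_pos: [0.4646, -0.2833, 0.1994]
eef_rot: [0.213, 3.133, -0.001]
force: [0.8, 0.7, 0.7]
opening: 0.047
grip_force: 0.0
```

```bash
python3 -m pendant '[[0,0,0,0,0,40,0.1],[0,0,0,0,0,100,0.1],[0,0,-0.15,10,40,150,0.5],[0,0,-0.3,20,90,190,1],[0,0,-0.45,28,140,190,1],[0,0,-0.6,36,190,190,1],[0,0,-0.75,44,240,190,1],[0,0,-0.9,50,290,190,1],[0,0,-1.05,56,340,190,1],[0,0,-1.2,56,390,190,1]]'; python3 -m pendant '[[0,0,-0.15,0,50,0,1],[0,0,-0.289,0,100,0,1],[0,0,-0.289,0,150,0,1],[0,0,-0.289,0,200,0,1],[0,0,-0.289,0,230,0,1],[0,0,-0.289,0,230,0,1],[0,0,-0.289,0,230,0,1],[0,0,-0.289,0,230,0,1],[0,0,-0.289,0,230,0,1],[0,0,-0.289,0,230,0,1]]'
python3 - <<'E'
from h import *
o=bot.get_obs();print(o["tcp_pos"],o["eef_rot"],R.from_rotvec(o["eef_rot"]).as_matrix().round(3)[:,1],o["opening"])
f=grab("wrist");t=grab("top")
g=f["img"].astype(int)
for b in cams.boxes_of("lug1","top")[:8]: print(np.round(b["rect"],1).tolist(),round(b["score"],2),at(t,b["rect"][:2],.012+.02).round(4).tolist())
print([(np.round(b["rect"],1).tolist(),round(b["score"],2),at(t,b["rect"][:2],.03).round(4).tolist()) for b in cams.boxes_of("tote","top")[:3]])
cv2.imwrite("pics/c10.png",np.vstack([f["img"][0:300],cv2.resize(t["img"][160:310,280:480],(640,300))[:, :]])[:,:,::-1][:600])
E
```

```text
clock: 35.25
tcp_pos: [0.5204, 0.1085, 0.389]
eef_rot: [1.952, 2.461, 0.001]
force: [0.3, -0.3, -0.2]
opening: 0.0853
grip_force: 0.0
clock: 36.5
tcp_pos: [0.5206, 0.3364, 0.3889]
eef_rot: [2.281, 2.16, 0.0]
force: [0.3, -0.1, 0.1]
opening: 0.0855
grip_force: 0.0
[0.52056994 0.33641117 0.38890101] [2.28118024e+00 2.15982121e+00 4.22367607e-04] [ 0.999 -0.055  0.   ] 0.08551889404971241
[405.9, 257.5, 13.9, 20.8] 0.58 [[0.4657, -0.2879, 0.032]]
[407.9, 232.3, 12.3, 16.7] 0.58 [[0.5495, -0.2965, 0.032]]
[432.1, 237.6, 12.2, 18.2] 0.54 [[0.5329, -0.3768, 0.032]]
[430.8, 265.1, 9.3, 22.5] 0.51 [[0.442, -0.3694, 0.032]]
[([420.9, 247.7, 71.7, 78.7], 0.76, [[0.4989, -0.3389, 0.03]])]
```

View pics/c10.png

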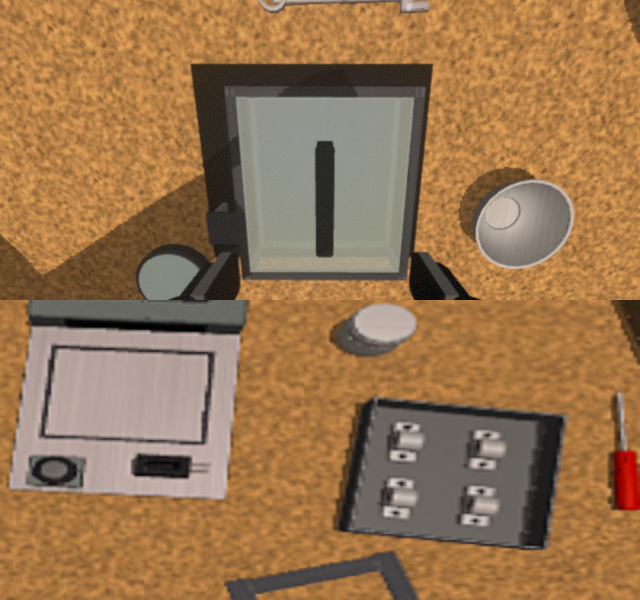

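All four lugs stand in the tote, at crop (405,440), (488,448), (399,497) and (480,505), and the tray is empty. The guard stands on the mat with its handle at (325,200) in the wrist view.

```bash
python3 -m pendant '[[0,0,0,0,0.5,-40,1],[0,0,0,0,0.5,-80,1],[0,0,0,0,0.5,-110,1],[0,0,0,0,0.5,-119.5,1],[0,0,0,0,0.5,-119.5,1],[0,0,0,0,0.5,-119.5,-1],[0,0,0,0,0.5,-119.5,-1],[0,0,0,0,0.5,-119.5,-1],[0,0,0,0,0.5,-119.5,-1],[0,0,0,0,0.5,-119.5,-1]]' 120;  python3 -m pendant '[[0,0,0,0,0,10,-1],[0,0,0,0,0,35,-1],[0,0,0,0,0,70,-1],[0,0,0,0,0,105,-1],[0,0,0,0,0,127,-1],[0,0,0,12,-35,127,-1],[0,0,0,26,-75,127,-1],[0,0,0,40,-115,127,-1],[0,0,0,54,-155,127,-1],[0,0,0,68,-195,127,-1]]'; python3 -m pendant '[[0,0,0,14,-40,0,-1],[0,0,0,28,-80,0,-1],[0,0,0,40,-115,0,-1],[0,0,0,46,-132,0,-1],[0,0,0,48,-138,0,-1],[0,0,0,48,-138,-20,-1],[0,0,0,48,-138,-40,-1],[0,0,0,48,-138,-60,-1],[0,0,0,48,-138,-70,-1],[0,0,0,48,-138,-70,-1]]'
python3 - <<'E'
from h import *
for i in range(2):
    o=bot.get_obs();print(o["tcp_pos"],o["eef_rot"],o["force"],o["torque"],o["opening"],o["grip_force"])
    f=grab("wrist");s=grab("scene")
cv2.imwrite("pics/c11.png",np.vstack([f["img"][0:300],cv2.resize(s["img"][140:290,240:450],(640,300),interpolation=cv2.INTER_CUBIC)])[:,:,::-1])
E
```

```text
clock: 37.95
tcp_pos: [0.5206, 0.3374, 0.2699]
eef_rot: [2.28, 2.16, 0.002]
force: [0.1, -0.3, 3.5]
opening: 0.0143
grip_force: 117.6
clock: 39.2
tcp_pos: [0.5886, 0.1411, 0.3953]
eef_rot: [-2.279, -2.16, 0.003]
force: [0.8, 0.5, -4.8]
opening: 0.0143
grip_force: 117.5
clock: 40.45
tcp_pos: [0.6363, 0.0047, 0.3254]
eef_rot: [-2.279, -2.16, 0.002]
force: [-0.2, 0.2, -5.4]
opening: 0.0143
grip_force: 117.5
[0.63634571 0.00474109 0.32536209] [-2.27918223e+00 -2.16036488e+00  1.64677686e-03] [-0.19865548  0.15102002 -5.38833034] [ 0.00128628 -0.04507896 -0.02425023] 0.01434178915819437 117.54762411117554
[0.6365889  0.00451955 0.32718646] [2.27964586e+00 2.16010034e+00 1.69997441e-03] [ 0.03160739  0.07759663 -4.95207921] [0.02242927 0.00629367 0.00562953] 0.013853973263865609 117.54883289337158
```

View pics/c11.png

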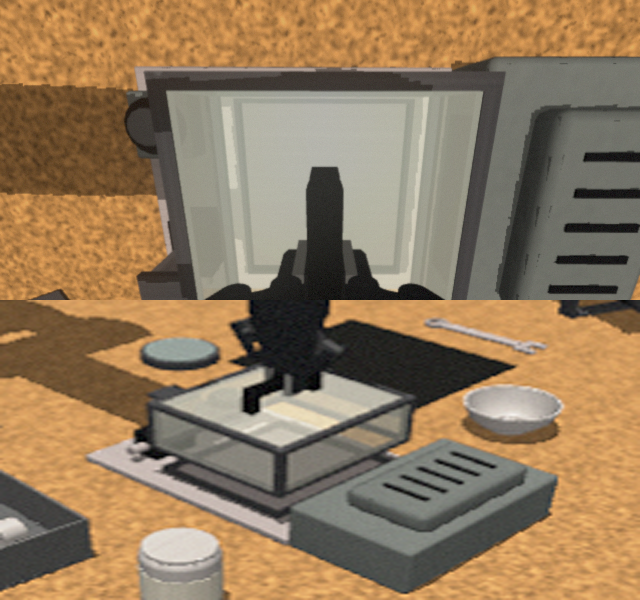

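Guard is level above the tray and aligned to within about 0.5 mm of its recorded home pose. Lowering in stages with force checks.

```bash
python3 -m pendant '[[0,0,0,0,0,-5,-1],[0,0,0,0,0,-10,-1],[0,0,0,0,0,-14,-1],[0,0,0,0,0,-17,-1],[0,0,0,0,0,-20,-1],[0,0,0,0,0,-22,-1],[0,0,0,0,0,-24,-1],[0,0,0,0,0,-26,-1],[0,0,0,0,0,-28,-1],[0,0,0,0,0,-28,-1]]'; python3 - <<'E'
from h import *
o=bot.get_obs();print(o["tcp_pos"],o["eef_rot"],o["force"],o["torque"],o["opening"],o["grip_force"])
E
```

```text
clock: 41.9
tcp_pos: [0.6364, 0.0044, 0.298]
eef_rot: [-2.28, -2.161, 0.0]
force: [0.3, 0.4, -5.3]
opening: 0.0137
grip_force: 117.7
[0.63641929 0.00439811 0.29797009] [-2.28043993e+00 -2.16054914e+00  3.98758291e-04] [ 0.26720556  0.39921199 -5.34809713] [ 0.01965994  0.00343691 -0.00234107] 0.013733944300727519 117.69525289535522
```

Tongue is about 10 mm into the slot with no contact force. Continuing down to home.

```bash
python3 -m pendant '[[0,0,0,0,0,-3,-1],[0,0,0,0,0,-6,-1],[0,0,0,0,0,-9,-1],[0,0,0,0,0,-12,-1],[0,0,0,0,0,-14,-1],[0,0,0,0,0,-16,-1],[0,0,0,0,0,-17,-1],[0,0,0,0,0,-18,-1],[0,0,0,0,0,-18.5,-1],[0,0,0,0,0,-18.5,-1]]'; python3 - <<'E'
from h import *
o=bot.get_obs();print(o["tcp_pos"],o["eef_rot"],o["force"],o["torque"],o["opening"],o["grip_force"])
E
```

```text
clock: 43.15
tcp_pos: [0.6365, 0.0044, 0.2798]
eef_rot: [2.281, 2.161, 0.0]
force: [0.3, 0.8, -5.6]
opening: 0.0143
grip_force: 117.7
[0.63646058 0.00437363 0.27976534] [2.28055349e+00 2.16056160e+00 1.36367272e-04] [ 0.28778837  0.76650528 -5.55293489] [ 0.02942873 -0.01881963 -0.01459603] 0.014288784230921071 117.65645384788513
```

```bash
python3 -m pendant '[[0,0,0,0,0,-0.5,-1],[0,0,0,0,0,-1,-1],[0,0,0,0,0,-1.5,-1],[0,0,0,0,0,-1.5,-1],[0,0,0,0,0,-1.5,-1],[0,0,0,0,0,-1.5,-1],[0,0,0,0,0,-1.5,-1],[0,0,0,0,0,-1.5,-1],[0,0,0,0,0,-1.5,-1],[0,0,0,0,0,-1.5,-1]]'
```

```text
clock: 44.4
tcp_pos: [0.6364, 0.0044, 0.2789]
eef_rot: [2.28, 2.16, 0.001]
force: [-5.4, 1.3, 2.5]
opening: 0.0142
grip_force: 118.5
```

```bash
python3 -m pendant '[[0,0,0,0,0,0,0.2],[0,0,0,0,0,0,0.5],[0,0,0,0,0,0,1],[0,0,0,0,0,0,1],[0,0,0,0,0,15,1],[0,0,0,0,0,50,1],[0,0,0,0,0,90,1],[0,0,0.17,-20,10,100,1],[0,0,0.34,-40,20,100,0],[0,0,0.51,-60,30,100,-1]]'; python3 -m pendant '[[0,0,0.18,-12,8,0,-1],[0,0,0.36,-24,16,0,-1],[0,0,0.54,-36,24,0,-1],[0,0,0.72,-48,32,0,-1],[0,0,0.9,-60,41,0,-1],[0,0,1.06,-74,41,0,-1],[0,0,1.06,-74,41,0,-1],[0,0,1.06,-74,41,0,-1],[0,0,1.06,-74,41,0,-1],[0,0,1.06,-74,41,0,-1]]'
python3 - <<'E'
from h import *
o=bot.get_obs();print(o["tcp_pos"],o["eef_rot"],o["opening"])
f=grab("wrist");s=grab("scene")
print([(np.round(b["rect"],1).tolist(),round(b["score"],2),[at(f,b["rect"][:2],z).round(4).tolist() for z in(.045,.06)]) for b in cams.boxes_of("start_top","wrist")[:3]])
cv2.imwrite("pics/c12.png",np.vstack([f["img"][0:300],cv2.resize(s["img"][140:290,240:450],(640,300),interpolation=cv2.INTER_CUBIC)])[:,:,::-1])
E
```

```text
clock: 45.65
tcp_pos: [0.5757, 0.0347, 0.3798]
eef_rot: [1.653, 2.669, 0.002]
force: [-0.0, 0.0, 0.4]
opening: 0.0514
grip_force: 0.0
clock: 46.9
tcp_pos: [0.5027, 0.0753, 0.3781]
eef_rot: [-0.088, -3.14, -0.0]
force: [-0.3, -0.4, -0.2]
opening: -0.0003
grip_force: 0.0
[0.50270091 0.07527794 0.37811751] [-8.78088611e-02 -3.14014453e+00 -1.37958883e-04] -0.0002919374749422817
[([323.8, 188.3, 30.3, 27.8], 0.92, [[[0.5093, 0.0752, 0.045]], [[0.5052, 0.0754, 0.06]]])]
```

View pics/c12.png

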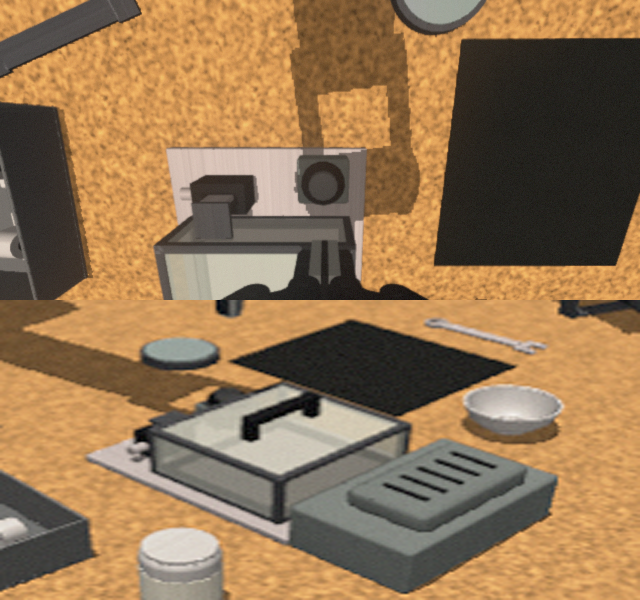

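The guard is seated over the tray, and the button at (323,184) lies under the closed fingers. Descending to find it by force.

```bash
python3 -m pendant '[[0,0,0,0,0,-40,-1],[0,0,0,0,0,-80,-1],[0,0,0,0,0,-110,-1],[0,0,0,0,0,-122,-1],[0,0,0,0,0,-126,-1],[0,0,0,0,0,-130,-1],[0,0,0,0,0,-132,-1],[0,0,0,0,0,-134,-1],[0,0,0,0,0,-134,-1],[0,0,0,0,0,-134,-1]]'; python3 -m pendant '[[0,0,0,0,0,-1,-1],[0,0,0,0,0,-2,-1],[0,0,0,0,0,-3,-1],[0,0,0,0,0,-4,-1],[0,0,0,0,0,-5,-1],[0,0,0,0,0,-6,-1],[0,0,0,0,0,-7,-1],[0,0,0,0,0,-8,-1],[0,0,0,0,0,-8,-1],[0,0,0,0,0,-8,-1]]'
```

```text
clock: 48.3
tcp_pos: [0.5025, 0.0754, 0.2444]
eef_rot: [0.086, 3.14, 0.0]
force: [-0.1, 0.2, -0.8]
opening: -0.0
grip_force: 0.0
clock: 49.55
tcp_pos: [0.5025, 0.0754, 0.2363]
eef_rot: [0.086, 3.14, 0.0]
force: [-0.8, -0.0, 1.5]
opening: -0.0
grip_force: 1.0
```

```bash
python3 -m pendant '[[0,0,0,0,0,-0.5,-1],[0,0,0,0,0,-1,-1],[0,0,0,0,0,-1.5,-1],[0,0,0,0,0,-2,-1],[0,0,0,0,0,-2.5,-1],[0,0,0,0,0,-3,-1],[0,0,0,0,0,-3.5,-1],[0,0,0,0,0,-4,-1],[0,0,0,0,0,-4,-1],[0,0,0,0,0,-4,-1]]'
```

```text
clock: 50.8
tcp_pos: [0.5025, 0.0754, 0.2323]
eef_rot: [0.086, 3.14, 0.0]
force: [-2.1, 0.3, 4.2]
opening: -0.0
grip_force: 2.1
```

```bash
python3 -m pendant '[[0,0,0,0,0,-0.5,-1],[0,0,0,0,0,-1,-1],[0,0,0,0,0,-1.5,-1],[0,0,0,0,0,-2,-1],[0,0,0,0,0,-2,-1],[0,0,0,0,0,-2,-1],[0,0,0,0,0,-2,-1],[0,0,0,0,0,-2,-1],[0,0,0,0,0,-2,-1],[0,0,0,0,0,-2,-1]]'
```

```text
clock: 52.05
tcp_pos: [0.5025, 0.0754, 0.2313]
eef_rot: [0.086, 3.14, 0.0]
force: [-6.6, 0.1, 12.6]
opening: -0.0
grip_force: 6.1
```

The button is on its hard stop: 12.6 N against the roughly 5 N that holds it down. Releasing and backing off.

```bash
python3 -m pendant '[[0,0,0,0,0,2,-1],[0,0,0,0,0,6,-1],[0,0,0,0,0,15,-1],[0,0,0,0,0,50,-1],[0,0,0,0,0,100,-1],[0,0,0,0,0,150,-1],[0,0,0,-20,40,160,-1],[0,0,0,-30,90,160,-1],[0,0,0,-40,120,160,-1],[0,0,0,-40,120,160,-1]]'
python3 - <<'E'
from h import *
f=grab("top");s=grab("scene")
cv2.imwrite("pics/c13.png",np.vstack([cv2.resize(f["img"][150:300,150:490],(680,300)),cv2.resize(s["img"][140:290,150:490],(680,300),interpolation=cv2.INTER_CUBIC)])[:,:,::-1])
E
```

```text
clock: 53.3
tcp_pos: [0.4618, 0.1969, 0.3902]
eef_rot: [-0.081, -3.14, -0.0]
force: [-0.4, -0.4, 0.4]
opening: 0.0
grip_force: 0.0
```

View pics/c13.png

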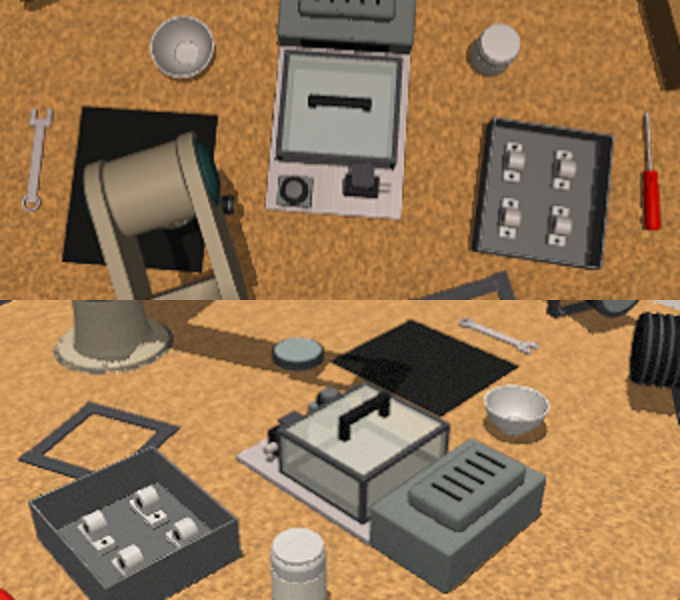

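Both views show the guard seated at (340,105), four lugs upright in the tote and the bystanders untouched. Handing in.

```bash
python3 -c "
from plant import workorder;print(workorder.finish_job())"
```

```text
the job is handed in; nothing more can be done
None
```

I moved the four lugs into the tote, put the guard back with its tongue in the slot, pressed the start button to its stop and let it go, and handed the job in at about 53 s; no verdict came back.

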